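# Turn set agar dishes over with their lids on and stack them

### The arm

A 6-joint arm with a two-finger parallel gripper is mounted at the origin on a cart in front of the work surface, level with it; the furniture and walls round the work are solid. World frame = base frame: x ahead of the robot, y to its left, z up, the work surface at z = 0. Lengths are in mm, angles in rad, forces in N, time in s.
With the tool pointing down it reaches from about 350 to 775 mm from the base axis. Payload 7.3 kg.
Tool frame: the origin (TCP) lies at the very end of the fingers, on their centre line; the grasp point (between the pads) lies 19 mm behind it; z points along the fingers, y is the line along which they close (so a half turn about z gives the same grasp; the last joint's range is limited). The gripper opens to 92 mm and grips with 3 to 60 N. Pads are 19 mm wide; open, the fingers measure 130 mm over their backs; the gripper's body (75 mm by 190 mm) begins 47 mm behind the grasp point.
Start: joints at [-1.341, 0.342, 1.524, -0, 1.275, -0.146], TCP at [192.707, -488.374, 226.741] pointing down, gripper open.
Joint ranges: [-2.53, 2.53], [-0.77, 2.02], [0.04, 2.7], [-1, 4.14], [0.28, 2.66], [-3.11, 3.11]. Speed limits (rad/s): [2.57, 2.57, 3.14, 3.14, 3.14, 3.14].

### API

Orientations are given as [roll, pitch, yaw] about the fixed x, y, z axes, in that order (R = Rz(yaw) Ry(pitch) Rx(roll)).
In Python, from plant import get_obs, vision, workorder gives the robot as it stands.
- The arm moves only by the shell command python3 -m pendant 'ROWS' [OPENING]. ROWS is a JSON object of lists of equal length, an entry for each row: "dp": the shift along the tool's x, y, z in m, a list of three; "rotation": the turn, a rotation vector about the tool's x, y, z in rad, a list of three. A call has 1 to 8 rows; each row is the pose to reach, as a shift and turn from the pose commanded when the call began, along the tool's axes at that moment; what a row does not reach only later rows make up. A row lasts 1/8 s, in which the tool goes at most 62.5 mm and 10.7 degrees, less where a joint would pass 70% of its speed; a pose out of reach is approached as far as the arm can. A call with a gripper value outside its range is refused whole. OPENING is the finger opening in m, from 0 to 0.0918, set as the call begins (- or left out, the last holds). The fingers move at their own pace and stop on an object; the grip force is fixed at half the most. Time passes only in rows, so rows that repeat a pose let the fingers close. It gives the time, the measured TCP pose, the force, the opening and the grip force at its end, in the units of the state.
- get_obs(): the state, without advancing time (a new reading comes with each control period).
- vision.capture(name): name is "scene" or "top" or "wrist"; returns a dict with "pixels" (400x640x3 uint8, red, green, blue), "vfov" (degrees; the focal length in pixels is half the picture's height over the tangent of half this angle, whatever the lens; pixels are square), "cx", "cy" (the principal point, pixels), "pose" (4x4, takes a point from camera to world coordinates); the wrist camera has in their place "T_tool_cam" (4x4, takes a point from camera to tool coordinates, whose origin is the TCP and whose axes are the flange's). Camera axes: x right, y up, looking along -z (the intrinsics and any distortion apply to the point x, -y, -z); pixel columns grow to the right and rows downward; lengths in mm; the calibration is good to about 2 mm. A picture is of the moment at which its call begins: read the wrist's pose just before it. There is no depth.
- workorder.close_job(): hands the job in; it is judged then, once.
The state is a dict: "time": time; "joint_positions": joint angles; "dq": joint speeds; "tau": joint torques, N m; "tool_pos": TCP position; "tcp_rot": TCP orientation; "contact_force": force on the tool from outside, world axes, zero at the start; "moment": the same for the moment, N m; "grip_width": finger opening in mm; "finger_force": force on a finger pad.
Only numpy, scipy, OpenCV 4.12 (cv2) and the standard library are available. Lean on these libraries where they do the work, as an engineer would, in place of code of your own. Each camera call takes 0.05 s, during which the arm holds its last target. There are 200 camera calls.

### The job

The agar in the two lidded dishes on the left has set: turn each dish upside down, base and lid held together, and stack them both on the dish that already lies upside down on the right, so that the stacking rims nest and the pile sits flat and straight. A lid must never come away and a dish must never be dropped; leave the pipette, the tape roll and the slide box alone. The wire stand in the middle will hold a closed dish on edge while you change your grip.

Things in the scene. Friction and masses are not known exactly. Their poses are not given: they have to be found in the camera images.
- dish_a: base of the nearer agar dish; clear, 60 mm across, closed 23 mm high, at first lid up on the bench. Grip ring z 0 to 7, flush with the lid's skirt (both 60 mm across): fingers hold base and lid only if they reach both; a 30 N grip suits. Underside: recess 49 mm across, 3.5 deep, for the next dish's rim. Origin: centre of the underside, +z towards the lid. 50 g, +40 or -30 percent
- lid_a: loose lid of the nearer dish, 20 g: skirt z 8.5 to 20, then stacking rim z 20 to 23, 46 mm across, tapering to 43; 1.2 mm side play on the base, lifts straight off. Origin: the point where the base's origin lies when the lid is fully on, +z out through the lid's top: closed, lid and base read the same but for yaw
- dish_b: base of the farther agar dish; clear, 60 mm across, closed 23 mm high, at first lid up on the bench. Grip ring z 0 to 7, flush with the lid's skirt (both 60 mm across): fingers hold base and lid only if they reach both; a 30 N grip suits. Underside: recess 49 mm across, 3.5 deep, for the next dish's rim. Origin: centre of the underside, +z towards the lid. 50 g, +40 or -30 percent
- lid_b: loose lid of the farther dish, 20 g: skirt z 8.5 to 20, then stacking rim z 20 to 23, 46 mm across, tapering to 43; 1.2 mm side play on the base, lifts straight off. Origin: the point where the base's origin lies when the lid is fully on, +z out through the lid's top: closed, lid and base read the same but for yaw
- stack_dish: third dish, same shape, one piece, already upside down on its rim, loose at the right: foot of the pile. Origin: centre of its lower side, z up; upper face with the recess at z 23 mm. A nested dish has its base's underside 43 mm above this origin, the next 63 mm; not nested, up to 3 mm more. The rim has 1.7 mm play each side in the recess
- stand: fixed stand of 4 mm steel wire that holds a closed dish on edge. Origin: centre of footprint, z up; 84 x 72 mm (y, x), 73 high. The dish's rim rests on rails at x +-20 mm (tops at z 12), its axis along y, lid to either side; its faces stand between two hoops (x -12 to 12), 26.4 mm apart up to z 58, flared to 37 apart at z 73. The dish's two ends along x stay free for fingers
- slot (a point): where the centre of a dish on edge in the stand comes to rest: 35 mm above the bench, mid-thickness (the dish has 1.7 mm play each way along its axis). Axes as the stand's
- pipette: bystander: pipette lying on the bench at the left, 220 x 29 x 40 mm; origin under its middle
- tape_roll: bystander: roll of tape lying flat at the far left, 84 mm across, 19 high; origin under its middle
- slide_box: bystander: small box of slides, 30 x 78 x 26 mm, at the far right; origin under its middle
There are look-alikes about, which are no part of the job. Leave any blue look-alike of the lid_a alone.

How it is judged (in metres and radians):
At the end, for the whole second after the job is handed in: Both dishes upside down (within 5 degrees) in one pile on the third dish, in either order: rims nested (each axis within 3 mm of the one below, base undersides 41.5 to 44.5 and 61 to 65 mm above the foot of the pile), lids on (within 3 mm), all at rest (((angle between each of dish_a, dish_b's own z axis and vertical above 3.05 rad and horizontal distance between dish_a and stack_dish below 0.003 m and z of dish_a in the frame of stack_dish between 0.0415 and 0.0445 m and distance between lid_a and dish_a below 0.003 m and linear speed of each of dish_a, lid_a, dish_b, lid_b below 0.02 m/s and horizontal distance between dish_b and dish_a below 0.003 m and z of dish_b in the frame of stack_dish between 0.061 and 0.065 m and distance between lid_b and dish_b below 0.003 m) or (angle between each of dish_b, dish_a's own z axis and vertical above 3.05 rad and horizontal distance between dish_b and stack_dish below 0.003 m and z of dish_b in the frame of stack_dish between 0.0415 and 0.0445 m and distance between lid_b and dish_b below 0.003 m and linear speed of each of dish_b, lid_b, dish_a, lid_a below 0.02 m/s and horizontal distance between dish_a and dish_b below 0.003 m and z of dish_a in the frame of stack_dish between 0.061 and 0.065 m and distance between lid_a and dish_a below 0.003 m)) and angle between stack_dish's own z axis and vertical below 0.06 rad); the robot touches nothing.
It fails at once if the lid of a dish comes more than 8 mm away from its base (distance between lid_a and dish_a above 0.008 m or distance between lid_b and dish_b above 0.008 m).
It fails at once if a dish or lid is dropped: it moves faster than 0.35 m/s (a fall of over 6 mm) with no finger on it (((linear speed of dish_a above 0.35 m/s and contact force between the fingers and dish_a below 0.3 N and contact force between the fingers and lid_a below 0.3 N) or (linear speed of lid_a above 0.35 m/s and contact force between the fingers and dish_a below 0.3 N and contact force between the fingers and lid_a below 0.3 N)) or ((linear speed of dish_b above 0.35 m/s and contact force between the fingers and dish_b below 0.3 N and contact force between the fingers and lid_b below 0.3 N) or (linear speed of lid_b above 0.35 m/s and contact force between the fingers and dish_b below 0.3 N and contact force between the fingers and lid_b below 0.3 N))).
It fails at once if the pipette, tape roll or slide box is moved more than 20 mm (distance of any of pipette, tape_roll, slide_box from where it was at the start of the episode above 0.02 m).
It also fails if it takes over 72 s, if anything falls off the work surface, if the arm or the gripper's body presses on something with over 40 N, if the wrist force passes 120 N, or if a joint passes its speed limit or range.

## Working session

There is one attempt and no reset: what is moved stays moved. The work goes in short steps, Python scripts to look and compute and a shell command to move; the robot and the scene stay as the last step left them, time stands still between calls to the robot, and variables do not carry over. Pictures are saved under pics/ and viewed, at most 10 in all, crops included, and the job is handed in when it is done.

```bash
ls; mkdir -p pics; cat > h.py <<'E'
import numpy as np,cv2
from plant import get_obs,vision,workorder
def snap(n,f):
    o=get_obs(); d=vision.capture(n); cv2.imwrite('pics/'+f+'.png',d['pixels'][:,:,::-1]); 
    np.save('pics/'+f+'.npy',dict(d=d,o=o),allow_pickle=True); return d,o
E
python3 - <<'E'
from h import *
for n in('scene','top'):
    d,o=snap(n,n+'0'); print({k:v for k,v in d.items() if k!='pixels'})
print(get_obs())
a=cv2.imread('pics/scene0.png');b=cv2.imread('pics/top0.png')
E
```

```text
pics
{'vfov': 43.54793882051175, 'cx': 316.9036477598433, 'cy': 202.0216247657142, 'pose': array([[-5.37752854e-01,  4.89505330e-01, -6.86444754e-01,
        -3.23580440e+02],
       [-8.43067949e-01, -3.04832796e-01,  4.43072680e-01,
         5.95807576e+02],
       [ 7.63556524e-03,  8.16983169e-01,  5.76610961e-01,
         8.14587206e+02],
       [ 0.00000000e+00,  0.00000000e+00,  0.00000000e+00,
         1.00000000e+00]])}
{'vfov': 50.82288897438824, 'cx': 316.82298549706945, 'cy': 197.6306606825417, 'pose': array([[ 5.93978686e-06,  9.97125240e-01, -7.57710713e-02,
         4.85380806e+02],
       [-9.99995277e-01,  2.38787473e-04,  3.06398278e-03,
        -1.32287519e+01],
       [ 3.07326775e-03,  7.57706952e-02,  9.97120533e-01,
         1.18813653e+03],
       [ 0.00000000e+00,  0.00000000e+00,  0.00000000e+00,
         1.00000000e+00]])}
{'time': 0.1, 'joint_positions': array([-1.34099650e+00,  3.42665876e-01,  1.52491701e+00, -1.14662957e-06,
        1.27541982e+00, -1.45994813e-01]), 'dq': array([-0.00027983, -0.00119859, -0.00334748,  0.0009119 , -0.00048693,
        0.00148243]), 'tau': array([ 1.87231242e-03, -4.32004416e+01, -2.44693691e+01,  7.19974469e-02,
        5.25837368e-02, -5.62705270e-05]), 'tool_pos': array([ 192.61948878, -487.99271896,  226.10937569]), 'tcp_rot': array([-3.14019744e+00, -2.04044990e-04,  3.75794832e-01]), 'contact_force': array([-0.57058968,  0.38723813,  0.56861222]), 'moment': array([-0.00457183, -0.06309044,  0.03092596]), 'finger_force': 0.0, 'grip_width': 91.68981345060507}
```

View pics/scene0.png

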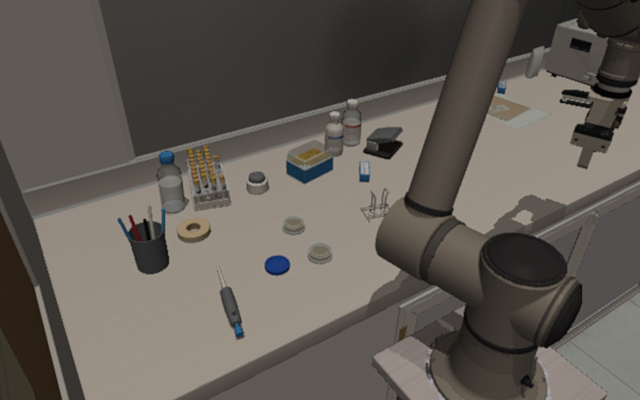

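View pics/top0.png

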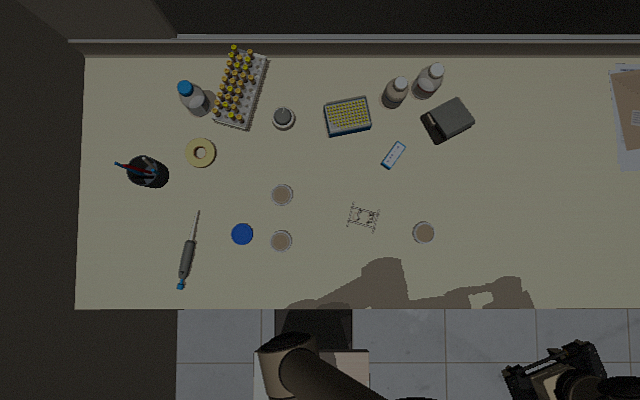

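Scene: agar dishes at (320,253) near and (293,225) far, with the blue look-alike at (277,265). Top: near dish (281,240), far dish (282,195), stand (363,217), stack dish (424,232), blue lid (242,234).

```bash
cat >> h.py <<'E'
from scipy.spatial.transform import Rotation as Ro
def cam(d,o=None):
    f=200/np.tan(np.radians(d['vfov']/2)); 
    if 'pose' in d: P=d['pose']
    else:
        T=np.eye(4); T[:3,:3]=Ro.from_euler('xyz',o['tcp_rot']).as_matrix(); T[:3,3]=o['tool_pos']; P=T@d['T_tool_cam']
    return f,P
def ray(d,uv,o=None):
    f,P=cam(d,o); v=np.array([(uv[0]-d['cx'])/f,-(uv[1]-d['cy'])/f,-1.]); return P[:3,3],P[:3,:3]@v
def atz(d,uv,z,o=None):
    c,v=ray(d,uv,o); return c+v*(z-c[2])/v[2]
def proj(d,p,o=None):
    f,P=cam(d,o); q=(np.linalg.inv(P)@np.r_[p,1])[:3]; return np.array([d['cx']+f*q[0]/-q[2],d['cy']-f*q[1]/-q[2]])
def tri(obs):
    A=np.zeros((3,3));b=np.zeros(3)
    for d,uv,o in obs:
        c,v=ray(d,uv,o); v=v/np.linalg.norm(v); M=np.eye(3)-np.outer(v,v); A+=M;b+=M@c
    p=np.linalg.solve(A,b); 
    return p,[np.round(proj(d,p,o)-uv,1) for d,uv,o in obs]
def load(f):
    x=np.load('pics/'+f+'.npy',allow_pickle=True).item(); return x['d'],x['o']
def delta(p,rpy):
    "shift in tool axes (m) and rotvec from the present pose to TCP p (mm), rpy"
    o=get_obs(); R=Ro.from_euler('xyz',o['tcp_rot']); T=Ro.from_euler('xyz',rpy)
    print('dp',np.round(R.inv().apply(np.array(p)-o['tool_pos'])/1000,4),'rot',np.round((R.inv()*T).as_rotvec(),4))
E
python3 - <<'E'
from h import *
d,_=load('top0'); s,_=load('scene0')
for n,uv,us in (('a',(281,240),(320,253)),('b',(282,195),(293,225)),('blue',(242,234),(277,265)),('stand',(363,217),(376,207)),('stack',(424,232),None),('slidebox',(394,154),(365,171)),('tape',(200,152),None),('pip',(187,258),(230,303))):
    print(n,np.round(atz(d,uv,20)),np.round(tri([(d,uv,None),(s,us,None)])[0]) if us else '')
w,o=snap('wrist','w0'); print({k:v for k,v in w.items() if k!='pixels'})
delta([380,0,330],[np.pi,0,np.pi/2])
E
```

```text
a [457.  82.  20.] [456.  83.   3.]
b [581.  80.  20.] [584.  83.   5.]
blue [473. 190.  20.] [473. 193.   3.]
stand [ 520. -145.   20.] [ 521. -144.   16.]
stack [ 479. -313.   20.] 
slidebox [ 697. -233.   20.] [ 698. -237.    8.]
tape [702. 311.  20.] 
pip [408. 340.  20.] [408. 342.  16.]
{'vfov': 69.67675756853326, 'cx': 321.42157754433384, 'cy': 195.11013214362012, 'T_tool_cam': array([[ 1.05857826e-03,  9.62953723e-01,  2.69664620e-01,
         7.09229220e+01],
       [ 9.99999359e-01, -9.11192671e-04, -6.71727739e-04,
         3.53357734e-01],
       [-4.01126301e-04,  2.69665159e-01, -9.62954070e-01,
        -1.58216059e+02],
       [ 0.00000000e+00,  0.00000000e+00,  0.00000000e+00,
         1.00000000e+00]])}
dp [ 0.3534 -0.3854 -0.1033] rot [-9.000e-04 -8.000e-04 -1.195e+00]
```

```bash
python3 - <<'E'
from h import *
delta([500,-260,260],[np.pi,0,np.pi/2])
E
```

```text
dp [ 0.3696 -0.0994 -0.0336] rot [-9.000e-04 -8.000e-04 -1.195e+00]
```

```bash
python3 -m pendant '{"dp":[[0.37,-0.099,-0.034],[0.37,-0.099,-0.034],[0.37,-0.099,-0.034],[0.37,-0.099,-0.034],[0.37,-0.099,-0.034],[0.37,-0.099,-0.034],[0.37,-0.099,-0.034],[0.37,-0.099,-0.034]],"rotation":[[0,0,-1.195],[0,0,-1.195],[0,0,-1.195],[0,0,-1.195],[0,0,-1.195],[0,0,-1.195],[0,0,-1.195],[0,0,-1.195]]}' && python3 -m pendant '{"dp":[[0,0,0],[0,0,0]],"rotation":[[0,0,0],[0,0,0]]}' && python3 -c "
from h import *
snap('wrist','w1');print(get_obs()['joint_positions']);delta([520,-20,260],[np.pi,0,np.pi/2])"
```

```text
time: 1.15
tool_pos: [501.0, -259.6, 260.2]
tcp_rot: [-3.141, -0.0, 1.572]
contact_force: [0.1, 0.1, 0.1]
grip_width: 91.6
finger_force: 0.0
time: 1.4
tool_pos: [499.8, -261.3, 260.7]
tcp_rot: [-3.141, 0.0, 1.568]
contact_force: [-0.2, -0.2, 0.5]
grip_width: 91.7
finger_force: 0.0
[-6.17340477e-01  3.91523725e-01  1.35451922e+00 -1.05734035e-04
  1.39560727e+00 -6.15154331e-01]
dp [0.2413 0.0196 0.0007] rot [-0.0001  0.0001 -0.0022]
```

```bash
python3 -m pendant '{"dp":[[0.24,0.02,0],[0.24,0.02,0],[0.24,0.02,0],[0.24,0.02,0],[0.24,0.02,0],[0.24,0.02,0]],"rotation":[[0,0,0],[0,0,0],[0,0,0],[0,0,0],[0,0,0],[0,0,0]]}' && python3 -c "
from h import *
snap('wrist','w2')" && python3 -m pendant '{"dp":[[0.14,0,0],[0.14,0,0],[0.14,0,0],[0.14,0,0],[0.14,0,0]],"rotation":[[0,0,0],[0,0,0],[0,0,0],[0,0,0],[0,0,0]]}' && python3 -c "
from h import *
snap('wrist','w3')
I=[cv2.imread('pics/w%d.png'%i) for i in (1,2,3)]
J=np.hstack([i[:,::1] for i in I]); cv2.imwrite('pics/w12.png',np.vstack([cv2.resize(I[0],(460,288)),cv2.resize(I[1],(460,288))]))"
```

```text
time: 2.2
tool_pos: [520.5, -21.2, 260.8]
tcp_rot: [3.141, 0.001, 1.57]
contact_force: [0.3, 0.7, 0.2]
grip_width: 91.7
finger_force: 0.0
time: 2.88
tool_pos: [520.9, 117.6, 260.6]
tcp_rot: [-3.142, 0.001, 1.569]
contact_force: [-0.5, -0.5, -0.7]
grip_width: 91.7
finger_force: 0.0
```

View pics/w2.png

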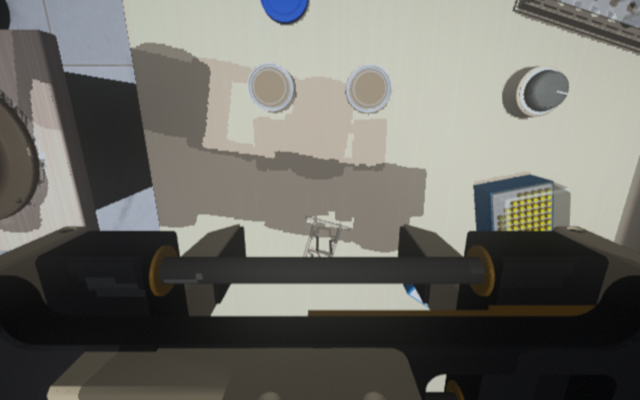

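View pics/w1.png

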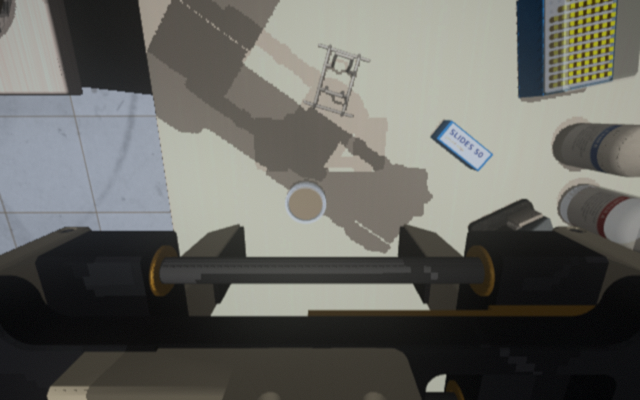

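w2: near dish (272,89), far dish (369,88), blue lid at the top (285,0) and the knob jar (545,92). w1: stand (338,80), stack dish (306,203), slide box (462,145). Possible confusions for the wanted dishes are the blue lid (w2 285,0), the stack dish (w1 306,203) and the tape roll; I take the two clear dishes on the left. Next, a close crop.

```bash
python3 - <<'E'
from h import *
for n in ('top0','scene0','w1','w2','w3'):
    d,o=load(n); print(n,[np.round(proj(d,p,o)) for p in ((457,82,20),(583,82,20),(479,-313,20),(521,-144,40))])
d,o=load('w3'); g=d['pixels'][:,:,::-1]
w1=load('w1')[0]['pixels'][:,:,::-1]
c=lambda im,x,y,w,h,s:cv2.resize(im[y:y+h,x:x+w],None,fx=s,fy=s,interpolation=cv2.INTER_CUBIC)
A=c(g,220,130,200,100,4); B=c(w1,290,30,100,100,3); C=c(w1,256,170,100,66,3)
M=np.zeros((600,800,3),np.uint8); M[:400]=c(g,220,120,200,100,4)[:400]; 
M=np.zeros((600,800,3),np.uint8); p=proj(d,(520,82,20),o).astype(int)
q=c(g,p[0]-100,max(p[1]-37,0),200,74,4); M[:q.shape[0]]=q; M[300:600,:300]=B; M[300:498,300:600]=C
cv2.imwrite('pics/crop1.png',M); print(p[0]-100,max(p[1]-37,0))
E
```

```text
top0 [array([281., 240.]), array([281., 194.]), array([424., 232.]), array([363., 217.])]
scene0 [array([320., 247.]), array([294., 221.]), array([433., 195.]), array([377., 200.])]
w1 [array([ 283., -146.]), array([ 399., -147.]), array([308., 203.]), array([340.,  76.])]
w2 [array([274.,  89.]), array([370.,  89.]), array([297., 339.]), array([323., 253.])]
w3 [array([278., 192.]), array([366., 192.]), array([299., 403.]), array([322., 333.])]
221 154
```

View pics/crop1.png

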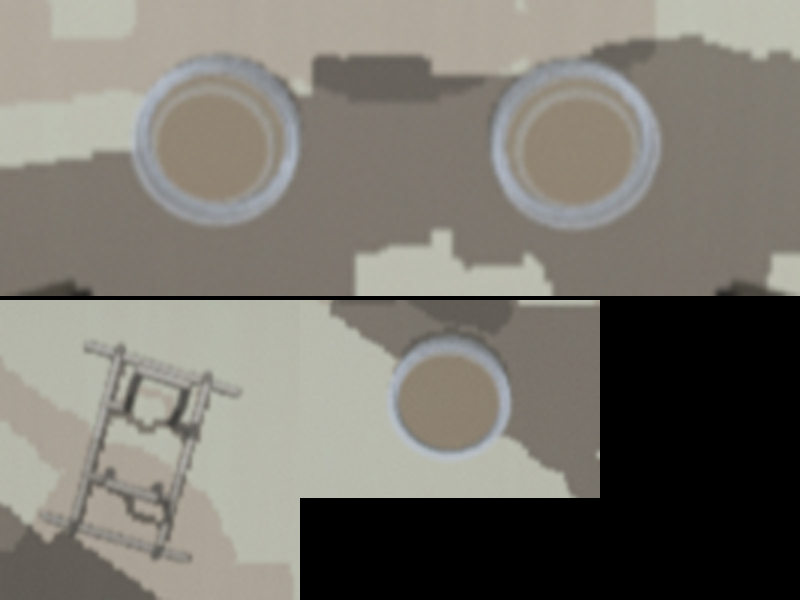

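The crop confirms two clear lidded dishes with brown agar, neither of them blue. The stand's rails run near image-vertical, tilted about 15°; the stack dish shows its plain underside. Now I measure by rim colour.

```bash
cat >> h.py <<'E'
def rim(d,uv,r=32,thr=4):
    x,y=int(uv[0])-r,max(int(uv[1])-r,0); im=cv2.GaussianBlur(d['pixels'],(3,3),0)[y:y+2*r,max(x,0):x+2*r].astype(int)
    m=((im[:,:,2]-im[:,:,0])>thr).astype(np.uint8)
    n,l,s,_=cv2.connectedComponentsWithStats(m); k=1+np.argmax(s[1:,4]); pts=cv2.findNonZero((l==k).astype(np.uint8))
    (cx,cy),ax,_=cv2.fitEllipse(cv2.convexHull(pts)); return np.array([cx+max(x,0),cy+y]),np.round(ax,1)
E
python3 - <<'E'
from h import *
G={'a':(457,82,12),'b':(583,82,12),'s':(479,-313,12)}
for k,V in (('a',('w2','w3','top0')),('b',('w2','w3','top0')),('s',('w1','top0'))):
    L=[]
    for n in V:
        d,o=load(n)
        try: c,ax=rim(d,proj(d,G[k],o),12 if n=='top0' else 34)
        except Exception as e: print(n,e); continue
        print(k,n,c.round(1),ax,atz(d,c,12,o).round(1)); L.append((d,c,o))
    p,r=tri(L[:2] if k!='s' else L); print(k,p.round(1),r)
E
python3 -c "
from h import *
delta([500,-215,150],[np.pi,0,np.pi/2])"
```

```text
a w2 [270.2  86.6] [44.6 48.3] [451.1  85.9  12. ]
a w3 [274.7 188.3] [40.  41.1] [451.3  85.2  12. ]
top0 attempt to get argmax of an empty sequence
a [451.6  85.8  14. ] [array([0.1, 0. ]), array([-0.1,  0. ])]
b w2 [368.5  88. ] [44.2 48.5] [581.9  84.3  12. ]
b w3 [363.9 189.3] [39.8 41. ] [581.7  83.7  12. ]
top0 attempt to get argmax of an empty sequence
b [581.5  84.2  13.9] [array([-0.1,  0. ]), array([0.1, 0. ])]
s w1 [305.3 202.7] [40.1 40.6] [ 474.5 -315.4   12. ]
top0 attempt to get argmax of an empty sequence
s [ 498.6 -188.7  421.6] [array([ 0., -0.])]
dp [-0.3326 -0.02    0.1109] rot [-0.      0.0006 -0.0025]
```

```bash
python3 -m pendant '{"dp":[[-0.33,0,0.11],[-0.33,0,0.11],[-0.33,0,0.11],[-0.33,0,0.11],[-0.33,0,0.11],[-0.33,0,0.11],[-0.33,0,0.11],[-0.33,0,0.11]],"rotation":[[0,0,0],[0,0,0],[0,0,0],[0,0,0],[0,0,0],[0,0,0],[0,0,0],[0,0,0]]}' && python3 -c "
from h import *
snap('wrist','w4')" && python3 -m pendant '{"dp":[[-0.18,-0.04,0],[-0.18,-0.04,0],[-0.18,-0.04,0],[-0.18,-0.04,0],[-0.18,-0.04,0],[-0.18,-0.04,0]],"rotation":[[0,0,0],[0,0,0],[0,0,0],[0,0,0],[0,0,0],[0,0,0]]}' && python3 - <<'E'
from h import *
d5,o5=snap('wrist','w5'); d1,o1=load('w1'); d4,o4=load('w4')
L=[]
for d,o in ((d5,o5),(d1,o1)):
    c,ax=rim(d,proj(d,(474.5,-315,12),o),44); print(c,ax,atz(d,c,12,o)); L.append((d,c,o))
print(tri(L))
p=proj(d4,(521,-144,30),o4).astype(int); q=proj(d5,(521,-144,30),o5).astype(int)
x,y=p[0]-70,max(p[1]-70,0); A=cv2.imread('pics/w4.png')[y:y+140,x:x+140]; print('w4',x,y)
X,Y=q[0]-60,max(q[1]-60,0); B=cv2.imread('pics/w5.png')[Y:Y+120,X:X+120]; print('w5',X,Y,q)
M=np.zeros((560,800,3),np.uint8); A=cv2.resize(A,None,fx=4,fy=4); M[:A.shape[0],:A.shape[1]]=A
B=cv2.resize(B,None,fx=2,fy=2); M[:B.shape[0],560:560+B.shape[1]]=B; cv2.imwrite('pics/crop2.png',M)
E
```

```text
time: 3.92
tool_pos: [520.1, -210.9, 150.9]
tcp_rot: [-3.142, -0.0, 1.569]
contact_force: [0.1, 0.4, 0.0]
grip_width: 91.5
finger_force: 0.0
time: 4.72
tool_pos: [481.3, -388.7, 151.1]
tcp_rot: [3.141, -0.0, 1.573]
contact_force: [0.3, -0.5, 0.5]
grip_width: 91.9
finger_force: 0.0
[315.97593689 110.66289139] [61.4 64.2] [ 474.4169131  -313.38514511   12.        ]
[305.26327515 202.68639755] [40.1 40.6] [ 474.50324769 -315.4203102    12.        ]
(array([ 474.69624461, -313.48234777,   18.19537928]), [array([0.2, 0. ]), array([-0.1, -0. ])])
w4 253 49
w5 315 0 [ 375 -117]
```

View pics/crop2.png

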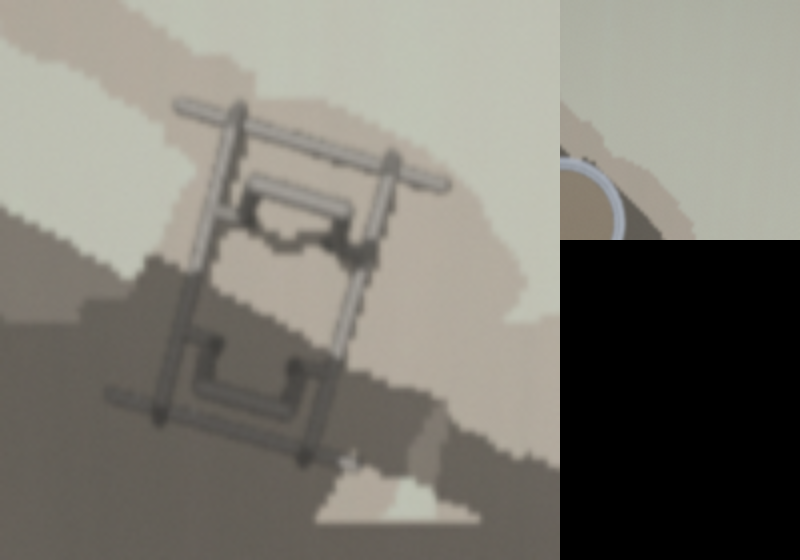

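Crop2 of w4 shows the empty stand: two foot bars, two rails and two hoops flared outward. Hoop-top ends are at crop (250,183)-(348,210) and (203,385)-(293,410).

```bash
python3 - <<'E'
from h import *
d4,o4=load('w4');d1,o1=load('w1')
P4=lambda a:np.array([253+a[0]/4,49+a[1]/4]); P1=lambda a:np.array([290+a[0]/3,30+(a[1]-300)/3])
bars=[(177,104),(449,185),(108,393),(352,463)]; b1=[(85,345),(240,393),(40,517),(188,558)]
Q=[]
for a,b in zip(bars,b1):
    print(atz(d4,P4(a),3,o4).round(1),atz(d1,P1(b),3,o1).round(1),tri([(d4,P4(a),o4),(d1,P1(b),o1)])[0].round(1)); Q.append(atz(d4,P4(a),3,o4))
Q=np.array(Q);print('bars c',Q.mean(0),'len',[np.linalg.norm(Q[1]-Q[0]),np.linalg.norm(Q[3]-Q[2]),np.linalg.norm(Q[0]-Q[2])],'ang x',np.degrees([np.arctan2(*(Q[1]-Q[0])[1::-1]),np.arctan2(*(Q[3]-Q[2])[1::-1])]),'y',np.degrees([np.arctan2(*(Q[i]-Q[i+2])[1::-1]) for i in (0,1)]))
H=np.array([atz(d4,P4(a),71,o4) for a in ((250,183),(348,210),(203,385),(293,410))]);print(H.round(1),H.mean(0),np.linalg.norm(H[0]-H[1]),np.linalg.norm(H[0]-H[2]),np.linalg.norm(H[1]-H[3]))
R=np.array([atz(d4,P4(a),10,o4) for a in ((237,108),(392,158),(160,413),(306,458))]);print(R.round(1),R.mean(0))
E
```

```text
[ 495.  -101.6    3. ] [ 494.7 -101.9    3. ] [ 494.7 -101.1   -0.8]
[ 563.1 -120.6    3. ] [ 563.3 -121.3    3. ] [ 564.1 -120.2   -3.3]
[ 475.1 -172.6    3. ] [ 473.7 -173.5    3. ] [ 473.5 -173.3   -5.6]
[ 539.9 -191.3    3. ] [ 542.2 -191.7    3. ] [ 541.  -191.5    3.4]
bars c [ 518.2435479  -146.49351731    3.        ] len [np.float64(70.72078527436221), np.float64(67.45649970179711), np.float64(73.71430859164488)] ang x [-15.59390713 -16.09352825] y [74.35176069 71.83480054]
[[ 514.2 -124.3   71. ]
 [ 533.5 -129.4   71. ]
 [ 504.3 -163.5   71. ]
 [ 522.8 -168.7   71. ]] [ 518.69876071 -146.47997348   71.        ] 19.939731580184716 40.42635068951494 40.70384255531179
[[ 510.  -103.3   10. ]
 [ 547.8 -114.7   10. ]
 [ 489.4 -177.    10. ]
 [ 527.3 -188.7   10. ]] [ 518.62762027 -145.94517365   10.        ]
```

```bash
cat > kin.py <<'E'
from h import *
from scipy.optimize import least_squares
Y=[load('w%d'%i)[1] for i in range(6)]
q=np.array([y['joint_positions'] for y in Y]); p=np.array([y['tool_pos'] for y in Y])
r=np.hypot(p[:,0],p[:,1])
def f(x): r0,L1,L2,h,e=x; return np.r_[r0+L1*np.sin(q[:,1])+L2*np.sin(q[:,1]+q[:,2]+e)-r, h+L1*np.cos(q[:,1])+L2*np.cos(q[:,1]+q[:,2]+e)-p[:,2]]
if __name__=='__main__':
    s=least_squares(f,[0,400,400,0,0]); print(s.x.round(3),s.fun.round(1)); print(q.round(3)[:,1:3])
    s=least_squares(lambda x:f(np.r_[x,0]),[0,400,400,0]); print(s.x.round(1),s.fun.round(1))
E
python3 kin.py; python3 -c "
from h import *
t=get_obs();print(t['joint_positions'],t['tool_pos'])
delta([475,40,110],[np.pi,0,np.radians(90)])"
```

```text
[ 5.51500e+00  5.03566e+02  3.83056e+02 -9.29540e+01  1.21000e-01] [ 0.2  0.1 -0.3 -0.  -0.1  0.1 -0.1  0.1 -0.  -0.  -0.   0.1]
[[0.343 1.525]
 [0.392 1.355]
 [0.309 1.476]
 [0.335 1.44 ]
 [0.477 1.534]
 [0.576 1.358]]
[   2.9  470.5  383.2 -106. ] [ 2.8 -4.2 -0.3 -1.3  4.4 -1.4 -1.   1.4 -0.1  0.3 -2.   1.4]
[-8.03378065e-01  5.75761852e-01  1.35810277e+00  1.67107781e-04
  1.20752175e+00 -8.05719204e-01] [ 481.32176383 -388.83512549  151.12683606]
dp [ 0.4289 -0.0054  0.0411] rot [0.0003 0.     0.0023]
```

```bash
cat >> h.py <<'E'
YAW=np.radians(-15.7); Xs=np.array([np.cos(YAW),np.sin(YAW),0]); Ls=np.array([-np.sin(YAW),np.cos(YAW),0]); K=np.array([0,0,1.])
SLOT=np.array([518.5,-146.2,35.]); STACK=np.array([474.6,-313.8,0]); A0=np.array([451.3,85.5,0]); B0=np.array([581.8,84.,0])
def goal(M,th,s,w,back=0):
    "TCP pose with point M at tool (w,0,-s); tilt th deg; then deltas from the present pose"
    t=np.radians(th); a=np.sin(t)*Ls-np.cos(t)*K; R=np.c_[np.cross(Xs,a),Xs,a]
    p=M-R@np.array([w,0,-s])-back*a; print('goal',p.round(1),end=' '); delta(p,Ro.from_matrix(R).as_euler('xyz'))
G1=(6.0,-4.1); G2=(6.3,3.8)
E
python3 -c "
from h import *
goal(A0+10*K,40,*G1,back=90)"
```

```text
goal [437.5  36.5  77. ] dp [ 0.4255 -0.0428  0.0741] rot [-0.0962  0.6936  0.265 ]
```

```bash
python3 -m pendant '{"dp":[[0.425,-0.043,0],[0.425,-0.043,0],[0.425,-0.043,0],[0.425,-0.043,0],[0.425,-0.043,0],[0.425,-0.043,0],[0.425,-0.043,0.04],[0.425,-0.043,0.074]],"rotation":[[0,0,0],[-0.02,0.15,0.06],[-0.03,0.3,0.1],[-0.06,0.45,0.17],[-0.08,0.58,0.22],[-0.096,0.694,0.265],[-0.096,0.694,0.265],[-0.096,0.694,0.265]]}' 0.0918 && python3 -m pendant '{"dp":[[0,0,0],[0,0,0]],"rotation":[[0,0,0],[0,0,0]]}' && python3 -c "
from h import *
print(get_obs()['joint_positions'].round(2)); goal(A0+10*K,40,*G1)
w,o=snap('wrist','w6'); c=rim(w,proj(w,A0+12*K,o),50); print(c,proj(w,A0+12*K,o),atz(w,c[0],12,o))"
```

```text
time: 5.78
tool_pos: [435.8, 38.2, 76.5]
tcp_rot: [-3.141, -0.698, 1.299]
contact_force: [1.0, -0.6, -0.1]
grip_width: 91.7
finger_force: 0.0
time: 6.02
tool_pos: [438.3, 34.3, 77.7]
tcp_rot: [3.14, -0.698, 1.296]
contact_force: [0.0, 1.0, 0.4]
grip_width: 92.0
finger_force: 0.0
[-0.59  0.5   2.07  0.82  1.   -0.92]
goal [453.2  92.2   8. ] dp [ 0.001  -0.0015  0.0918] rot [ 0.0019 -0.0001 -0.0006]
(array([320.91087341, 202.85953522]), array([64.4, 68.5])) [321.09011598 200.92145816] [450.64463823  83.75367378  12.        ]
```

View pics/w6.png

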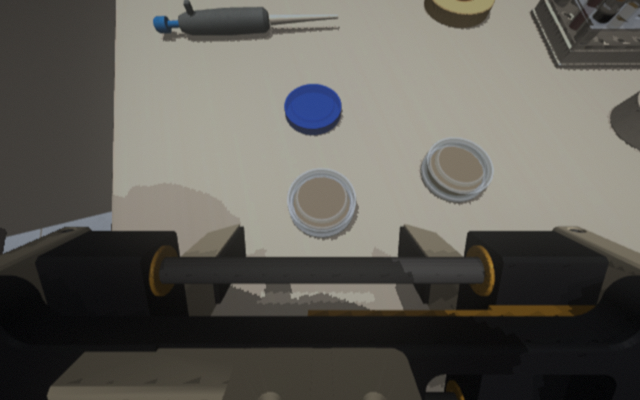

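w6: near dish at (321,203), between the fingers (230..410) and matching the prediction. The blue lid at (313,108) is clear of the fingers. Reach and grip.

```bash
python3 -m pendant '{"dp":[[0,0,0.04],[0,0,0.065],[0,0,0.08],[0,0,0.089],[0,0,0.089]],"rotation":[[0,0,0],[0,0,0],[0,0,0],[0,0,0],[0,0,0]]}' && python3 -m pendant '{"dp":[[0,0,0],[0,0,0],[0,0,0],[0,0,0],[0,0,0],[0,0,0]],"rotation":[[0,0,0],[0,0,0],[0,0,0],[0,0,0],[0,0,0],[0,0,0]]}' 0.05; python3 -c "
from h import *
delta(get_obs()['tool_pos']+[0,0,10],get_obs()['tcp_rot']); goal(A0+10*K,40,*G1)"
```

```text
time: 6.7
tool_pos: [453.6, 89.4, 9.0]
tcp_rot: [3.141, -0.698, 1.295]
contact_force: [0.1, -0.3, -0.1]
grip_width: 92.0
finger_force: 0.0
time: 7.45
tool_pos: [453.3, 89.4, 8.7]
tcp_rot: [-3.141, -0.698, 1.294]
contact_force: [-0.6, -2.1, 3.4]
grip_width: 59.2
finger_force: 30.0
dp [ 0.0064 -0.     -0.0077] rot [0. 0. 0.]
goal [453.2  92.2   8. ] dp [ 0.0016 -0.0008  0.0022] rot [ 0.0014 -0.0003 -0.0018]
```

```bash
python3 -m pendant '{"dp":[[0,0,0],[0,0,0],[0.0016,0,0.002],[0.0016,0,0.002]],"rotation":[[0,0,0],[0,0,0],[0,0,0],[0,0,0]]}' 0.07 && python3 -m pendant '{"dp":[[0,0,0],[0,0,0],[0,0,0],[0,0,0]],"rotation":[[0,0,0],[0,0,0],[0,0,0],[0,0,0]]}' 0.05 && python3 -m pendant '{"dp":[[0.0064,0,-0.0077],[0.02,0,-0.024],[0.045,0,-0.054],[0.064,0,-0.077],[0.064,0,-0.077]],"rotation":[[0,0,0],[0,0,0],[0,0,0],[0,0,0],[0,0,0]]}'; python3 -c "
from h import *
goal(SLOT-1.5*Ls+90*K,-50,*G1)"
```

```text
time: 7.95
tool_pos: [453.7, 92.2, 7.9]
tcp_rot: [-3.141, -0.698, 1.294]
contact_force: [0.1, -0.1, 0.2]
grip_width: 70.1
finger_force: 0.0
time: 8.45
tool_pos: [453.8, 91.9, 8.0]
tcp_rot: [-3.141, -0.698, 1.294]
contact_force: [-1.1, 0.6, -0.5]
grip_width: 59.2
finger_force: 30.0
time: 9.07
tool_pos: [454.6, 91.1, 110.1]
tcp_rot: [3.136, -0.697, 1.299]
contact_force: [0.0, -0.5, 0.2]
grip_width: 58.9
finger_force: 30.0
goal [ 517.6 -149.5  118. ] dp [-0.1596  0.1262 -0.1433] rot [ 0.0047 -1.5701 -0.0026]
```

```bash
python3 -m pendant '{"dp":[[0,0,0],[-0.03,0.02,-0.025],[-0.06,0.045,-0.05],[-0.09,0.07,-0.08],[-0.12,0.095,-0.11],[-0.145,0.115,-0.13],[-0.16,0.126,-0.143],[-0.16,0.126,-0.143]],"rotation":[[0,-0.18,0],[0,-0.36,0],[0,-0.54,0],[0,-0.72,0],[0,-0.9,0],[0,-1.08,0],[0,-1.26,0],[0,-1.44,0]]}' && python3 -m pendant '{"dp":[[0,0,0],[0,0,0],[0,0,0]],"rotation":[[0,-0.13,0],[0,-0.13,0],[0,-0.13,0]]}' ; python3 -c "
from h import *
print(get_obs()['joint_positions'].round(2));goal(SLOT-1.5*Ls+90*K,-50,*G1)"
```

```text
time: 10.07
tool_pos: [516.6, -150.4, 114.3]
tcp_rot: [-3.141, 0.747, 1.294]
contact_force: [-1.2, 0.9, -0.6]
grip_width: 59.2
finger_force: 30.0
time: 10.45
tool_pos: [516.3, -149.4, 114.4]
tcp_rot: [-3.139, 0.869, 1.296]
contact_force: [-0.3, -0.1, -0.1]
grip_width: 59.1
finger_force: 30.0
[ 0.01  0.71  1.58 -0.86  1.3   0.73]
goal [ 517.6 -149.5  118. ] dp [-0.0026  0.0013 -0.0025] rot [-0.0026 -0.0034 -0.0004]
```

```bash
python3 -m pendant '{"dp":[[0.006,0.001,0.005],[0.014,0.001,0.0115],[0.022,0.001,0.0185],[0.03,0.001,0.025],[0.038,0.001,0.032],[0.046,0.001,0.0385],[0.0536,0.001,0.045],[0.0536,0.001,0.045]],"rotation":[[0,0,0],[0,0,0],[0,0,0],[0,0,0],[0,0,0],[0,0,0],[0,0,0],[0,0,0]]}' ; python3 -c "
from h import *
goal(SLOT-1.5*Ls,-50,*G1); snap('scene','s1'); d,o=snap('wrist','w7')
A=cv2.imread('pics/w7.png')[100:400,120:520]; B=cv2.imread('pics/s1.png')[130:280,280:480]
cv2.imwrite('pics/crop3.png',np.vstack([cv2.resize(A,(600,450))[:300],cv2.resize(B,(600,450))[:300]]))"
```

```text
time: 11.45
tool_pos: [517.0, -149.4, 43.9]
tcp_rot: [-3.139, 0.872, 1.297]
contact_force: [-0.1, 0.5, -0.5]
grip_width: 58.7
finger_force: 30.0
goal [ 517.6 -149.5   28. ] dp [0.0122 0.0006 0.0102] rot [-0.0029 -0.0007  0.0001]
```

View pics/crop3.png

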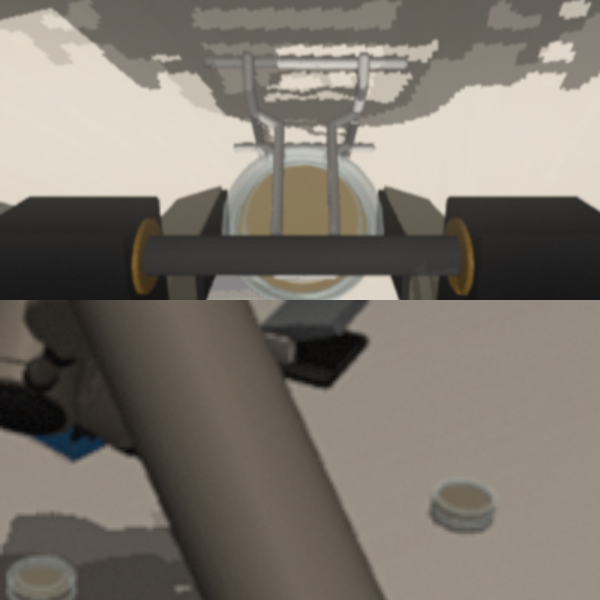

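Crop3: the dish stands on edge between the two hoops, centred, with the hoop wires in front of its face and no contact force. Lower the rest.

```bash
python3 -m pendant '{"dp":[[0.003,0,0.0026],[0.006,0,0.005],[0.0085,0,0.0071],[0.0107,0,0.009],[0.0107,0,0.009]],"rotation":[[0,0,0],[0,0,0],[0,0,0],[0,0,0],[0,0,0]]}'; python3 -m pendant '{"dp":[[0.0008,0,0.0006],[0.0012,0,0.001],[0.0012,0,0.001]],"rotation":[[0,0,0],[0,0,0],[0,0,0]]}'
```

```text
time: 12.18
tool_pos: [517.3, -149.4, 30.5]
tcp_rot: [-3.14, 0.872, 1.296]
contact_force: [-0.0, -1.0, -0.7]
grip_width: 59.1
finger_force: 30.0
time: 12.55
tool_pos: [517.6, -149.5, 29.5]
tcp_rot: [3.142, 0.872, 1.295]
contact_force: [0.4, -0.3, 0.3]
grip_width: 59.1
finger_force: 30.0
```

```bash
python3 -m pendant '{"dp":[[0.0008,0,0.0006],[0.0011,0,0.001],[0.0011,0,0.001]],"rotation":[[0,0,0],[0,0,0],[0,0,0]]}'; python3 -m pendant '{"dp":[[0.0006,0,0.0005],[0.0008,0,0.0006],[0.0008,0,0.0006]],"rotation":[[0,0,0],[0,0,0],[0,0,0]]}'
```

```text
time: 12.92
tool_pos: [518.0, -149.8, 28.9]
tcp_rot: [3.14, 0.873, 1.294]
contact_force: [1.0, 0.5, 5.8]
grip_width: 58.9
finger_force: 30.0
time: 13.3
tool_pos: [518.0, -149.9, 28.7]
tcp_rot: [3.139, 0.874, 1.293]
contact_force: [0.2, -0.2, 10.2]
grip_width: 58.7
finger_force: 30.0
```

```bash
python3 -m pendant '{"dp":[[0,0,0],[0,0,0],[0,0,0],[0,0,0],[0,0,-0.02],[0,0,-0.06],[0,0,-0.12],[0,0,-0.12]],"rotation":[[0,0,0],[0,0,0],[0,0,0],[0,0,0],[0,0,0],[0,0,0],[0,0,0],[0,0,0]]}' 0.0918; python3 -c "
from h import *
goal(SLOT-1.5*Ls+150*K,0,*G2);goal(SLOT-1.5*Ls,50,*G2,back=100)"
```

```text
time: 14.3
tool_pos: [545.4, -57.3, 107.3]
tcp_rot: [3.131, 0.868, 1.291]
contact_force: [0.5, 0.4, -0.7]
grip_width: 91.7
finger_force: 0.0
goal [ 517.1 -151.3  178.7] dp [-0.1179 -0.0015  0.0287] rot [ 7.300e-03  8.679e-01 -8.000e-04]
goal [ 498.  -219.1   92.3] dp [-0.0975 -0.0023  0.1383] rot [0.0077 1.7406 0.0026]
```

```bash
python3 -m pendant '{"dp":[[-0.03,0,0],[-0.065,0,0.005],[-0.095,-0.001,0.015],[-0.115,-0.001,0.025],[-0.118,-0.002,0.05],[-0.118,-0.002,0.08],[-0.108,-0.002,0.11],[-0.0975,-0.002,0.138]],"rotation":[[0,0.18,0],[0,0.36,0],[0,0.54,0],[0,0.72,0],[0,0.9,0],[0.004,1.08,0],[0.006,1.26,0],[0.0077,1.44,0]]}' && python3 -m pendant '{"dp":[[0,0,0],[0,0,0],[0,0,0]],"rotation":[[0,0.18,0],[0,0.3,0],[0,0.3,0]]}';python3 -c "
from h import *
print(get_obs()['joint_positions'].round(2));goal(SLOT-1.5*Ls,50,*G2,back=100)
d,o=snap('wrist','w8')"
```

```text
time: 15.3
tool_pos: [494.6, -223.7, 90.0]
tcp_rot: [-3.136, -0.573, 1.29]
contact_force: [0.8, 0.3, -0.6]
grip_width: 91.8
finger_force: 0.0
time: 15.68
tool_pos: [493.6, -223.3, 87.9]
tcp_rot: [-3.125, -0.87, 1.278]
contact_force: [0.0, -0.3, 0.2]
grip_width: 91.4
finger_force: 0.0
[-0.94  0.8   1.48  0.64  1.51 -0.92]
goal [ 498.  -219.1   92.3] dp [0.0068 0.0031 0.0011] rot [-0.0026  0.0027 -0.012 ]
```

View pics/w8.png

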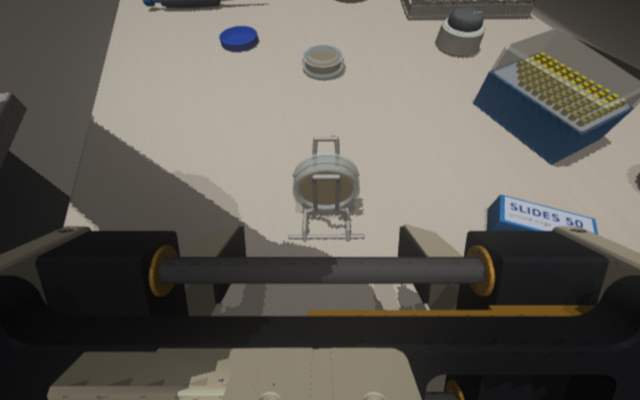

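w8: dish on edge in the stand at (326,183), upright and closed. Approach from its base side and re-grip.

```bash
python3 -m pendant '{"dp":[[0.007,0.003,0.01],[0.007,0.003,0.04],[0.007,0.003,0.07],[0.007,0.003,0.09],[0.007,0.003,0.101],[0.007,0.003,0.101]],"rotation":[[-0.003,0.003,-0.012],[-0.003,0.003,-0.012],[-0.003,0.003,-0.012],[-0.003,0.003,-0.012],[-0.003,0.003,-0.012],[-0.003,0.003,-0.012]]}';python3 -c "
from h import *
goal(SLOT-1.5*Ls,50,*G2)"
```

```text
time: 16.48
tool_pos: [519.6, -144.1, 30.0]
tcp_rot: [3.136, -0.871, 1.305]
contact_force: [-0.2, 0.6, 1.0]
grip_width: 91.6
finger_force: 0.0
goal [ 518.7 -145.3   28. ] dp [-0.0024 -0.0005  0.0001] rot [-0.0001  0.0015  0.0051]
```

```bash
python3 -m pendant '{"dp":[[-0.0024,-0.0005,0],[-0.0024,-0.0005,0]],"rotation":[[0,0,0.005],[0,0,0.005]]}' && python3 -m pendant '{"dp":[[0,0,0],[0,0,0],[0,0,0],[0,0,0],[0,0,0],[0,0,0]],"rotation":[[0,0,0],[0,0,0],[0,0,0],[0,0,0],[0,0,0],[0,0,0]]}' 0.05;python3 -c "
from h import *
goal(SLOT-1.5*Ls,50,*G2);goal(SLOT-1.5*Ls+85*K,50,*G2)"
```

```text
time: 16.73
tool_pos: [518.6, -147.1, 28.2]
tcp_rot: [3.141, -0.871, 1.295]
contact_force: [-0.4, 0.6, 0.7]
grip_width: 91.8
finger_force: 0.0
time: 17.48
tool_pos: [518.9, -146.2, 28.2]
tcp_rot: [3.141, -0.871, 1.296]
contact_force: [2.0, -0.5, 0.8]
grip_width: 58.5
finger_force: 30.0
goal [ 518.7 -145.3   28. ] dp [ 0.0004 -0.0004  0.0007] rot [ 0.0014  0.0014 -0.0004]
goal [ 518.7 -145.3  113. ] dp [ 0.0655 -0.0003 -0.054 ] rot [ 0.0014  0.0014 -0.0004]
```

```bash
python3 -m pendant '{"dp":[[0.004,0,-0.0034],[0.015,0,-0.0126],[0.03,0,-0.025],[0.05,0,-0.042],[0.0655,0,-0.055],[0.0655,0,-0.055]],"rotation":[[0,0,0],[0,0,0],[0,0,0],[0,0,0],[0,0,0],[0,0,0]]}';python3 -c "
from h import *
goal(STACK+83*K,-40,*G2)"
```

```text
time: 18.23
tool_pos: [519.1, -146.5, 115.3]
tcp_rot: [3.137, -0.869, 1.3]
contact_force: [-0.3, -0.3, -0.4]
grip_width: 58.4
finger_force: 30.0
goal [ 472.7 -320.5   80.6] dp [-0.1427  0.0025 -0.1151] rot [ 3.7000e-03 -1.5675e+00 -6.0000e-04]
```

```bash
python3 -m pendant '{"dp":[[0,0,-0.01],[-0.02,0,-0.03],[-0.045,0,-0.05],[-0.075,0.001,-0.075],[-0.105,0.002,-0.1],[-0.13,0.002,-0.115],[-0.142,0.002,-0.115],[-0.142,0.002,-0.115]],"rotation":[[0,-0.1,0],[0,-0.28,0],[0,-0.46,0],[0,-0.64,0],[0,-0.82,0],[0,-1,0],[0,-1.18,0],[0,-1.36,0]]}' && python3 -m pendant '{"dp":[[0,0,0],[0,0,0],[0,0,0],[0,0,0]],"rotation":[[0,-0.17,0],[0,-0.206,0],[0,-0.206,0],[0,-0.206,0]]}';python3 -c "
from h import *
print(get_obs()['joint_positions'].round(2));goal(STACK+83*K,-40,*G2);goal(STACK+33*K,-40,*G2); d,o=snap('wrist','w9'); d2,_=snap('top','t2'); print(rim(d,proj(d,STACK+15*K,o),45))
p=proj(d2,STACK,None).astype(int); B=cv2.imread('pics/t2.png')[p[1]-50:p[1]+50,p[0]-60:p[0]+60]
A=cv2.imread('pics/w9.png')[60:360,120:520]
cv2.imwrite('pics/crop4.png',np.hstack([A,cv2.resize(B,(360,300))]))"
```

```text
time: 19.23
tool_pos: [471.0, -319.5, 78.1]
tcp_rot: [-3.141, 0.492, 1.296]
contact_force: [-0.3, 1.1, -1.3]
grip_width: 58.8
finger_force: 30.0
time: 19.73
tool_pos: [471.5, -319.5, 78.7]
tcp_rot: [-3.141, 0.692, 1.296]
contact_force: [0.6, -0.7, -0.7]
grip_width: 58.5
finger_force: 30.0
[-0.37  0.64  1.72 -0.91  0.94  0.53]
goal [ 472.7 -320.5   80.6] dp [-0.0018  0.0014 -0.0011] rot [-0.0016 -0.0059 -0.0009]
goal [ 472.7 -320.5   30.6] dp [0.0302 0.0015 0.0374] rot [-0.0016 -0.0059 -0.0009]Traceback (most recent call last):
  File "<string>", line 3, in <module>
    print(get_obs()['joint_positions'].round(2));goal(STACK+83*K,-40,*G2);goal(STACK+33*K,-40,*G2); d,o=snap('wrist','w9'); d2,_=snap('top','t2'); print(rim(d,proj(d,STACK+15*K,o),45))
                                                                                                                                                         ~~~^^^^^^^^^^^^^^^^^^^^^^^^^^^
  File "h.py", line 34, in rim
    n,l,s,_=cv2.connectedComponentsWithStats(m); k=1+np.argmax(s[1:,4]); pts=cv2.findNonZero((l==k).astype(np.uint8))
                                                     ~~~~~~~~~^^^^^^^^^
    return _wrapfunc(a, 'argmax', axis=axis, out=out, **kwds)
    return bound(*args, **kwds)
ValueError: attempt to get argmax of an empty sequence
```

```bash
python3 -m pendant '{"dp":[[0.008,0.0013,0.01],[0.016,0.0013,0.02],[0.023,0.0013,0.028],[0.0275,0.0013,0.034],[0.0275,0.0013,0.034]],"rotation":[[0,-0.004,0],[0,-0.004,0],[0,-0.004,0],[0,-0.004,0],[0,-0.004,0]]}' && python3 -m pendant '{"dp":[[0,0,0]],"rotation":[[0,0,0]]}';python3 -c "
from h import *
goal(STACK+33*K,-40,*G2)"
```

```text
time: 20.45
tool_pos: [472.6, -320.1, 34.6]
tcp_rot: [-3.14, 0.697, 1.297]
contact_force: [-0.9, 0.2, -0.4]
grip_width: 58.8
finger_force: 30.0
time: 20.58
tool_pos: [472.9, -320.1, 35.3]
tcp_rot: [-3.142, 0.697, 1.296]
contact_force: [-1.0, 0.9, 0.5]
grip_width: 59.1
finger_force: 30.0
goal [ 472.7 -320.5   30.6] dp [ 0.0027 -0.0001  0.0039] rot [-0.0007 -0.001  -0.0008]
```

```bash
for i in 1 2 3 4; do python3 -m pendant '{"dp":[[0.0006,0,0.0008],[0.0006,0,0.0008]],"rotation":[[0,0,0],[0,0,0]]}' | grep -E "tool_pos|contact"; done
```

```text
tool_pos: [473.0, -320.3, 34.5]
contact_force: [0.7, 0.2, -0.2]
tool_pos: [473.0, -320.3, 33.5]
contact_force: [0.4, -1.0, 2.3]
tool_pos: [472.9, -320.7, 33.0]
contact_force: [-0.0, 1.0, 6.5]
tool_pos: [472.9, -320.8, 32.9]
contact_force: [-2.6, 3.5, 12.3]
```

```bash
python3 -m pendant '{"dp":[[0,-0.001,0],[0,-0.001,0]],"rotation":[[0,0,0],[0,0,0]]}' | grep -E "tool_pos|contact"; for i in 1 2 ; do python3 -m pendant '{"dp":[[0.0008,0,-0.0006],[0.0008,0,-0.0006]],"rotation":[[0,0,0],[0,0,0]]}' | grep -E "tool_pos|contact"; done; python3 -c "
from h import *
d,o=snap('wrist','w10'); s,_=snap('scene','s2');t,_=snap('top','t3')
print(proj(d,STACK+33*K,o),proj(s,STACK+20*K),proj(t,STACK+20*K))"
```

```text
tool_pos: [472.9, -320.8, 32.9]
contact_force: [1.0, 0.1, 10.7]
tool_pos: [472.9, -320.4, 33.1]
contact_force: [0.0, -2.5, 9.1]
tool_pos: [473.1, -319.9, 33.3]
contact_force: [-0.4, -4.4, 9.9]
[322.89276628 234.34132724] [434.720655   195.33166268] [424.15031036 233.52889391]
```

```bash
P="grep -E tool_pos|contact"; python3 -m pendant '{"dp":[[-0.0008,0,-0.0010],[-0.0008,0,-0.0010]],"rotation":[[0,0,0],[0,0,0]]}' | $P; for i in 1 2; do python3 -m pendant '{"dp":[[0.0008,0,-0.0006],[0.0008,0,-0.0006]],"rotation":[[0,0,0],[0,0,0]]}' | $P; done;  python3 -m pendant '{"dp":[[-0.0031,0,0.0026],[-0.0031,0,0.0026],[-0.0031,0,0.0026]],"rotation":[[0,0,0],[0,0,0],[0,0,0]]}' | $P;for i in 1 2; do python3 -m pendant '{"dp":[[-0.0012,0,0.001],[-0.0012,0,0.001]],"rotation":[[0,0,0],[0,0,0]]}' | $P; done
```

```text
tool_pos: [472.9, -319.0, 33.5]
contact_force: [0.1, -3.8, 6.4]
tool_pos: [473.0, -318.1, 33.5]
contact_force: [-0.4, -3.4, 7.1]
tool_pos: [473.2, -317.3, 33.5]
contact_force: [0.2, -3.6, 7.4]
tool_pos: [472.4, -320.3, 33.0]
contact_force: [2.4, 0.5, 7.1]
tool_pos: [472.1, -321.3, 32.9]
contact_force: [1.6, 4.0, 8.6]
tool_pos: [471.8, -322.6, 32.9]
contact_force: [1.1, 4.0, 9.1]
```

```bash
python3 -c "
from h import *
d,o=snap('wrist','w11')
for z in (0,3,23,33,43): print(z,proj(d,STACK+30*Ls+[0,0,z],o).round(1))
A=cv2.imread('pics/w11.png')[120:270,222:422]; A=cv2.convertScaleAbs(A,alpha=1.3)
cv2.imwrite('pics/crop5.png',cv2.resize(A,(800,600),interpolation=cv2.INTER_CUBIC))"
```

```text
0 [323.7 153. ]
3 [323.8 157.1]
23 [324.  187.1]
33 [324.2 203.9]
43 [324.4 222.2]
```

View pics/crop5.png

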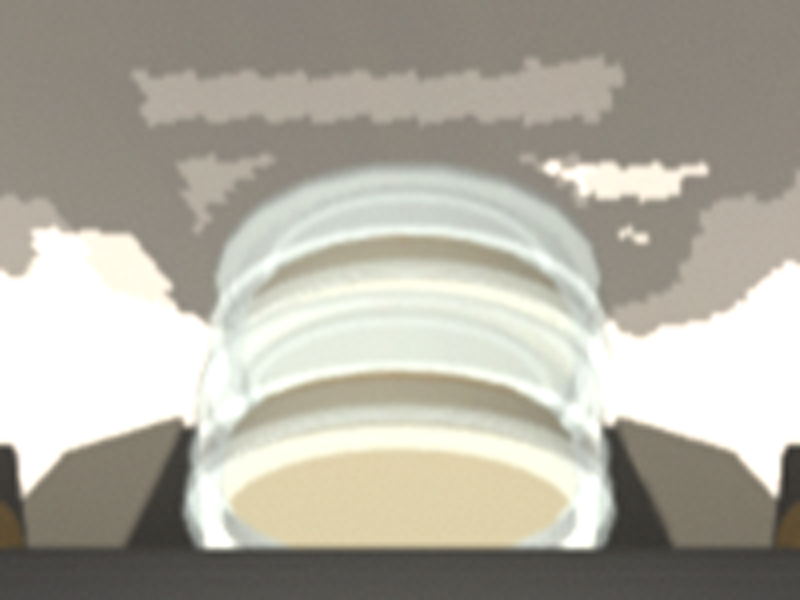

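Crop5 is a side view of the pile: the upper dish's skirt abuts the lower one, and repeated features are 34.5 px apart. That fits 20 mm nested (32.7 px) rather than 23 mm (38.3 px). Unload and release.

```bash
python3 -m pendant '{"dp":[[0.0003,0,-0.0016],[0.0003,0,-0.0016]],"rotation":[[0,0,0],[0,0,0]]}' | grep contact; python3 -m pendant '{"dp":[[0,0,0],[0,0,0],[0,0,0],[0,0,0],[0,0,-0.02],[0,0,-0.06],[0,0,-0.12],[0,0,-0.12]],"rotation":[[0,0,0],[0,0,0],[0,0,0],[0,0,0],[0,0,0],[0,0,0],[0,0,0],[0,0,0]]}' 0.0918; python3 - <<'E'
from h import *
print(get_obs()['joint_positions'].round(2))
d,o=snap('wrist','w12'); im=d['pixels']
for z in (0,3,23,43): print(z,proj(d,STACK+30*Ls+[0,0,z],o).round(1),proj(d,STACK-30*Ls+[0,0,z],o).round(1))
u=int(proj(d,STACK,o)[0]); print(u,[(y,*im[y,u-3:u+4].mean(0).astype(int)) for y in range(110,225)])
E
```

```text
contact_force: [1.9, -0.7, 4.4]
time: 25.4
tool_pos: [495.4, -245.5, 129.6]
tcp_rot: [3.131, 0.696, 1.293]
contact_force: [0.0, -0.1, -0.8]
grip_width: 91.3
finger_force: 0.0
[-0.23  0.58  1.66 -0.81  1.09  0.51]
0 [319.6 136.1] [319.7 174.8]
3 [319.6 138.3] [319.7 176.9]
23 [319.7 153.8] [319.8 191.3]
43 [319.8 170.6] [319.9 206.8]
319 [(110, np.int64(172), np.int64(164), np.int64(152)), (111, np.int64(171), np.int64(164), np.int64(151)), (112, np.int64(171), np.int64(164), np.int64(152)), (113, np.int64(172), np.int64(164), np.int64(152)), (114, np.int64(172), np.int64(164), np.int64(152)), (115, np.int64(171), np.int64(163), np.int64(151)), (116, np.int64(172), np.int64(164), np.int64(152)), (117, np.int64(171), np.int64(164), np.int64(152)), (118, np.int64(171), np.int64(163), np.int64(152)), (119, np.int64(172), np.int64(164), np.int64(152)), (120, np.int64(172), np.int64(163), np.int64(152)), (121, np.int64(171), np.int64(163), np.int64(152)), (122, np.int64(172), np.int64(164), np.int64(153)), (123, np.int64(172), np.int64(163), np.int64(152)), (124, np.int64(172), np.int64(16
[... 4482 characters left out ...]
64(167), np.int64(154)), (212, np.int64(174), np.int64(166), np.int64(154)), (213, np.int64(174), np.int64(166), np.int64(154)), (214, np.int64(174), np.int64(166), np.int64(154)), (215, np.int64(174), np.int64(166), np.int64(154)), (216, np.int64(174), np.int64(166), np.int64(154)), (217, np.int64(174), np.int64(166), np.int64(154)), (218, np.int64(174), np.int64(165), np.int64(154)), (219, np.int64(174), np.int64(166), np.int64(153)), (220, np.int64(174), np.int64(166), np.int64(153)), (221, np.int64(174), np.int64(166), np.int64(153)), (222, np.int64(174), np.int64(165), np.int64(153)), (223, np.int64(174), np.int64(166), np.int64(153)), (224, np.int64(174), np.int64(165), np.int64(153))]
```

```bash
python3 - <<'E'
from h import *
goal(B0+10*K,40,*G1,back=90); goal(B0+100*K,0,0,0,back=90)
d,o=load('w12'); im=d['pixels'].astype(int)
for y in (160,165,170): print(y,[ (x,im[y,x].tolist()) for x in list(range(276,294,1)) if abs(im[y,x]-im[y,x-1]).sum()>40],[ (x,im[y,x].tolist()) for x in range(344,368) if abs(im[y,x]-im[y,x-1]).sum()>40])
print(proj(d,STACK+33*K+30*Xs,o),proj(d,STACK+33*K-30*Xs,o))
E
```

```text
goal [568.  35.  77.] dp [ 0.2556 -0.0044 -0.1479] rot [0.0045 1.3948 0.0018]
goal [581.8  84.  190. ] dp [ 0.2221 -0.0039 -0.2672] rot [4.500e-03 6.966e-01 1.000e-04]
160 [] [(348, [108, 107, 100]), (353, [126, 120, 111]), (354, [163, 155, 143])]
165 [] [(349, [106, 102, 96]), (352, [139, 131, 121]), (353, [156, 149, 137]), (354, [172, 163, 152])]
170 [(290, [143, 141, 132])] [(347, [154, 159, 151]), (349, [153, 151, 142])]
[350.11821253 181.93059318] [289.46107654 182.20142152]
```

```bash
python3 -m pendant '{"dp":[[0,0,-0.05],[0.03,0,-0.09],[0.075,0,-0.12],[0.125,-0.002,-0.14],[0.17,-0.003,-0.155],[0.21,-0.004,-0.165],[0.24,-0.0044,-0.155],[0.2556,-0.0044,-0.148]],"rotation":[[0,0,0],[0,0.18,0],[0,0.36,0],[0,0.54,0],[0,0.72,0],[0.002,0.9,0],[0.004,1.08,0],[0.0045,1.26,0]]}' && python3 -m pendant '{"dp":[[0,0,0],[0,0,0],[0,0,0],[0,0,0]],"rotation":[[0,0.135,0],[0,0.135,0],[0,0.135,0],[0,0.135,0]]}';python3 -c "
from h import *
print(get_obs()['joint_positions'].round(2))
w,o=snap('wrist','w13'); c=rim(w,proj(w,B0+12*K,o),50); print(c,proj(w,B0+12*K,o),atz(w,c[0],12,o)); goal(B0+10*K,40,*G1)"
```

```text
time: 26.45
tool_pos: [566.4, 34.2, 73.6]
tcp_rot: [-3.136, -0.568, 1.292]
contact_force: [0.3, 0.9, -1.9]
grip_width: 92.0
finger_force: 0.0
time: 26.95
tool_pos: [567.3, 34.2, 75.4]
tcp_rot: [-3.138, -0.696, 1.294]
contact_force: [-0.7, 0.7, 1.0]
grip_width: 91.6
finger_force: 0.0
[-0.45  0.65  1.74  0.8   1.07 -0.69]
(array([322.80607986, 203.64453125]), array([63.8, 68.8])) [323.5590175  200.67163414] [580.40146205  81.4677478   12.        ]
goal [583.7  90.7   8. ] dp [0.0019 0.0007 0.0894] rot [-0.0025  0.0017 -0.0016]
```

```bash
python3 -m pendant '{"dp":[[0.001,0,0.04],[0.001,0,0.065],[0.001,0,0.08],[0.001,0,0.088],[0.001,0,0.088],[0.001,0,0.088]],"rotation":[[0,0,0],[0,0,0],[0,0,0],[0,0,0],[0,0,0],[0,0,0]]}' ; python3 -c "
from h import *
goal(B0+10*K,40,*G1)"
```

```text
time: 27.75
tool_pos: [582.7, 88.2, 8.4]
tcp_rot: [-3.137, -0.698, 1.292]
contact_force: [0.1, -0.4, -0.5]
grip_width: 91.9
finger_force: 0.0
goal [583.7  90.7   8. ] dp [0.0018 0.0002 0.002 ] rot [-0.0014  0.0004 -0.0036]
```

Same small shift as for dish a, then grip, lift and go to the stand.

```bash
python3 -m pendant '{"dp":[[0.0012,0,0.0015],[0.0012,0,0.0015]],"rotation":[[0,0,-0.003],[0,0,-0.003]]}' | grep tool_pos && python3 -m pendant '{"dp":[[0,0,0],[0,0,0],[0,0,0],[0,0,0],[0,0,0],[0,0,0]],"rotation":[[0,0,0],[0,0,0],[0,0,0],[0,0,0],[0,0,0],[0,0,0]]}' 0.05 && python3 -m pendant '{"dp":[[0.0064,0,-0.0077],[0.02,0,-0.024],[0.045,0,-0.054],[0.064,0,-0.077],[0.064,0,-0.077]],"rotation":[[0,0,0],[0,0,0],[0,0,0],[0,0,0],[0,0,0]]}'; python3 -c "
from h import *
goal(SLOT-1.5*Ls+90*K,-50,*G1)"
```

```text
tool_pos: [583.0, 90.3, 7.7]
time: 28.75
tool_pos: [582.9, 90.5, 7.4]
tcp_rot: [-3.138, -0.698, 1.295]
contact_force: [0.9, 0.1, 0.7]
grip_width: 58.7
finger_force: 30.0
time: 29.38
tool_pos: [584.1, 89.7, 110.2]
tcp_rot: [3.138, -0.698, 1.3]
contact_force: [-0.2, 0.7, -0.7]
grip_width: 58.7
finger_force: 30.0
goal [ 517.6 -149.5  118. ] dp [-0.1853  0.0005 -0.1655] rot [ 3.0000e-03 -1.5702e+00  9.0000e-04]
```

```bash
python3 -m pendant '{"dp":[[0,0,0],[-0.035,0,-0.03],[-0.07,0,-0.06],[-0.105,0,-0.095],[-0.14,0,-0.125],[-0.168,0,-0.15],[-0.183,0,-0.165],[-0.183,0.001,-0.167]],"rotation":[[0,-0.18,0],[0,-0.36,0],[0,-0.54,0],[0,-0.72,0],[0,-0.9,0],[0,-1.08,0],[0,-1.26,0],[0,-1.44,0]]}' && python3 -m pendant '{"dp":[[0,0,0],[0,0,0],[0,0,0],[0,0,0]],"rotation":[[0,-0.13,0],[0,-0.13,0],[0,-0.13,0],[0,-0.13,0]]}' ; python3 -c "
from h import *
goal(SLOT-1.5*Ls+90*K,-50,*G1);goal(SLOT-1.5*Ls+20*K,-50,*G1)"
```

```text
time: 30.38
tool_pos: [516.6, -149.7, 117.9]
tcp_rot: [-3.138, 0.748, 1.299]
contact_force: [0.3, 0.6, -1.8]
grip_width: 58.5
finger_force: 30.0
time: 30.88
tool_pos: [517.2, -149.3, 118.7]
tcp_rot: [-3.14, 0.87, 1.298]
contact_force: [0.4, -0.2, -0.3]
grip_width: 58.2
finger_force: 30.0
goal [ 517.6 -149.5  118. ] dp [0.0004 0.0004 0.0005] rot [-0.0012 -0.0024  0.0007]
goal [ 517.6 -149.5   48. ] dp [0.0539 0.0005 0.0457] rot [-0.0012 -0.0024  0.0007]
```

```bash
python3 -m pendant '{"dp":[[0.007,0.0005,0.006],[0.015,0.0005,0.0125],[0.023,0.0005,0.0195],[0.032,0.0005,0.027],[0.041,0.0005,0.0345],[0.05,0.0005,0.042],[0.0575,0.0005,0.048],[0.0575,0.0005,0.048]],"rotation":[[0,0,0],[0,0,0],[0,0,0],[0,0,0],[0,0,0],[0,0,0],[0,0,0],[0,0,0]]}' | grep -E "tool_pos|contact"; python3 -m pendant '{"dp":[[0.003,0,0.0026],[0.006,0,0.005],[0.0085,0,0.0071],[0.0105,0,0.0088],[0.0105,0,0.0088]],"rotation":[[0,0,0],[0,0,0],[0,0,0],[0,0,0],[0,0,0]]}'| grep -E "tool_pos|contact"; python3 -c "
from h import *
goal(SLOT-1.5*Ls,-50,*G1)"
```

```text
tool_pos: [517.2, -148.4, 42.2]
contact_force: [0.2, 0.4, -0.7]
tool_pos: [517.8, -148.5, 29.5]
contact_force: [1.3, -0.6, 0.4]
goal [ 517.6 -149.5   28. ] dp [0.0005 0.0001 0.0018] rot [-0.0005 -0.0002  0.0024]
```

```bash
for i in 1 2; do python3 -m pendant '{"dp":[[0.0004,0,0.0008],[0.0004,0,0.0008]],"rotation":[[0,0,0],[0,0,0]]}' | grep -E "tool_pos|contact"; done
```

```text
tool_pos: [517.8, -148.9, 29.0]
contact_force: [1.7, -0.0, 4.0]
tool_pos: [518.0, -149.3, 28.6]
contact_force: [1.9, 0.5, 5.5]
```

Seated, as before. Release, swing over to the other side and re-grip.

```bash
python3 -m pendant '{"dp":[[0,0,0],[0,0,0],[0,0,0],[0,0,0],[0,0,-0.02],[0,0,-0.06],[0,0,-0.12],[0,0,-0.12]],"rotation":[[0,0,0],[0,0,0],[0,0,0],[0,0,0],[0,0,0],[0,0,0],[0,0,0],[0,0,0]]}' 0.0918; python3 -c "
from h import *
goal(SLOT-1.5*Ls,50,*G2,back=100)"
```

```text
time: 34.0
tool_pos: [545.2, -56.9, 108.3]
tcp_rot: [3.134, 0.868, 1.297]
contact_force: [-0.2, -0.4, -0.8]
grip_width: 91.6
finger_force: 0.0
goal [ 498.  -219.1   92.3] dp [-0.0969 -0.0025  0.1392] rot [0.0052 1.7411 0.006 ]
```

```bash
python3 -m pendant '{"dp":[[-0.03,0,0],[-0.065,0,0.005],[-0.095,-0.001,0.015],[-0.115,-0.001,0.025],[-0.118,-0.002,0.05],[-0.118,-0.002,0.08],[-0.108,-0.002,0.11],[-0.097,-0.0025,0.139]],"rotation":[[0,0.18,0],[0,0.36,0],[0,0.54,0],[0,0.72,0],[0,0.9,0],[0.003,1.08,0.003],[0.004,1.26,0.004],[0.005,1.44,0.006]]}' && python3 -m pendant '{"dp":[[0,0,0],[0,0,0],[0,0,0],[0,0,0]],"rotation":[[0,0.18,0],[0,0.3,0],[0,0.3,0],[0,0.3,0]]}';python3 -c "
from h import *
goal(SLOT-1.5*Ls,50,*G2)"
```

```text
time: 35.0
tool_pos: [494.3, -223.7, 90.1]
tcp_rot: [-3.138, -0.573, 1.288]
contact_force: [0.2, 0.0, -1.0]
grip_width: 91.5
finger_force: 0.0
time: 35.5
tool_pos: [494.4, -222.1, 90.0]
tcp_rot: [-3.132, -0.866, 1.285]
contact_force: [0.7, -0.3, -0.3]
grip_width: 91.5
finger_force: 0.0
goal [ 518.7 -145.3   28. ] dp [0.005  0.0026 0.1015] rot [-0.0005  0.007  -0.0077]
```

```bash
python3 -m pendant '{"dp":[[0.005,0.0026,0.01],[0.005,0.0026,0.04],[0.005,0.0026,0.07],[0.005,0.0026,0.09],[0.005,0.0026,0.1005],[0.005,0.0026,0.1005],[0.005,0.0026,0.1005]],"rotation":[[0,0.007,-0.008],[0,0.007,-0.008],[0,0.007,-0.008],[0,0.007,-0.008],[0,0.007,-0.008],[0,0.007,-0.008],[0,0.007,-0.008]]}';python3 -c "
from h import *
goal(SLOT-1.5*Ls,50,*G2)"
```

```text
time: 36.38
tool_pos: [518.8, -147.1, 29.0]
tcp_rot: [3.14, -0.874, 1.297]
contact_force: [-0.6, 0.7, 0.7]
grip_width: 91.4
finger_force: 0.0
goal [ 518.7 -145.3   28. ] dp [ 0.0004 -0.0005  0.0019] rot [ 0.0011 -0.0015  0.0003]
```

```bash
python3 -m pendant '{"dp":[[0.0004,-0.0005,0.0018],[0.0004,-0.0005,0.0018]],"rotation":[[0,0,0],[0,0,0]]}' | grep tool_pos && python3 -m pendant '{"dp":[[0,0,0],[0,0,0],[0,0,0],[0,0,0],[0,0,0],[0,0,0]],"rotation":[[0,0,0],[0,0,0],[0,0,0],[0,0,0],[0,0,0],[0,0,0]]}' 0.05 && python3 -m pendant '{"dp":[[0.004,0,-0.0034],[0.015,0,-0.0126],[0.03,0,-0.025],[0.05,0,-0.042],[0.0655,0,-0.055],[0.0655,0,-0.055]],"rotation":[[0,0,0],[0,0,0],[0,0,0],[0,0,0],[0,0,0],[0,0,0]]}';python3 -c "
from h import *
d,o=snap('wrist','w14'); 
goal(STACK+103*K,-40,*G2)"
```

```text
tool_pos: [518.4, -145.0, 27.9]
time: 37.38
tool_pos: [519.0, -145.0, 27.9]
tcp_rot: [3.14, -0.874, 1.297]
contact_force: [4.3, -2.2, 1.6]
grip_width: 58.7
finger_force: 30.0
time: 38.12
tool_pos: [518.9, -145.4, 115.0]
tcp_rot: [3.137, -0.873, 1.3]
contact_force: [-0.7, -1.2, -0.5]
grip_width: 58.8
finger_force: 30.0
goal [ 472.7 -320.5  100.6] dp [-0.1266  0.0034 -0.1305] rot [ 1.3000e-03 -1.5717e+00  2.0000e-04]
```

```bash
python3 -m pendant '{"dp":[[0,0,-0.01],[-0.02,0,-0.035],[-0.04,0,-0.06],[-0.065,0.001,-0.085],[-0.09,0.002,-0.11],[-0.115,0.003,-0.13],[-0.127,0.003,-0.131],[-0.127,0.003,-0.131]],"rotation":[[0,-0.1,0],[0,-0.28,0],[0,-0.46,0],[0,-0.64,0],[0,-0.82,0],[0,-1,0],[0,-1.18,0],[0,-1.36,0]]}' && python3 -m pendant '{"dp":[[0,0,0],[0,0,0],[0,0,0],[0,0,0],[0,0,0]],"rotation":[[0,-0.17,0],[0,-0.212,0],[0,-0.212,0],[0,-0.212,0],[0,-0.212,0]]}';python3 -c "
from h import *
P=STACK+np.array([-.5,-.9,0])
goal(P+53*K,-40,*G2)
d,o=snap('wrist','w15')
im=d['pixels'].astype(int)
for k in (3,23,43): print(k,proj(d,P+30*Ls+k*K,o).round(1))
u=int(proj(d,P,o)[0]); print([(y,im[y,u-2:u+3].mean().round()) for y in range(60,215)])"
```

```text
time: 39.17
tool_pos: [471.3, -321.1, 98.8]
tcp_rot: [-3.14, 0.49, 1.297]
contact_force: [-1.1, -0.3, -1.8]
grip_width: 58.4
finger_force: 30.0
time: 39.8
tool_pos: [471.8, -321.5, 100.0]
tcp_rot: [3.141, 0.697, 1.295]
contact_force: [-0.8, 0.3, -0.8]
grip_width: 58.7
finger_force: 30.0
goal [ 472.2 -321.4   50.6] dp [0.0318 0.0004 0.0378] rot [-0.0006 -0.0015 -0.0013]
3 [323.3  85. ]
23 [323.5 104.1]
43 [323.7 125.6]
[(60, np.float64(103.0)), (61, np.float64(102.0)), (62, np.float64(103.0)), (63, np.float64(103.0)), (64, np.float64(103.0)), (65, np.float64(103.0)), (66, np.float64(103.0)), (67, np.float64(102.0)), (68, np.float64(95.0)), (69, np.float64(84.0)), (70, np.float64(79.0)), (71, np.float64(79.0)), (72, np.float64(80.0)), (73, np.float64(80.0)), (74, np.float64(80.0)), (75, np.float64(80.0)), (76, np.float64(80.0)), (77, np.float64(81.0)), (78, np.float64(81.0)), (79, np.float64(81.0)), (80, np.float64(81.0)), (81, np.float64(81.0)), (82, np.float64(81.0)), (83, np.float64(82.0)), (84, np.float64(82.0)), (85, np.float64(82.0)), (86, np.float64(86.0)), (87, np.float64(98.0)
[... 2592 characters left out ...]
188, np.float64(186.0)), (189, np.float64(186.0)), (190, np.float64(186.0)), (191, np.float64(186.0)), (192, np.float64(186.0)), (193, np.float64(185.0)), (194, np.float64(176.0)), (195, np.float64(155.0)), (196, np.float64(139.0)), (197, np.float64(144.0)), (198, np.float64(153.0)), (199, np.float64(151.0)), (200, np.float64(145.0)), (201, np.float64(144.0)), (202, np.float64(147.0)), (203, np.float64(150.0)), (204, np.float64(148.0)), (205, np.float64(147.0)), (206, np.float64(146.0)), (207, np.float64(147.0)), (208, np.float64(147.0)), (209, np.float64(147.0)), (210, np.float64(147.0)), (211, np.float64(147.0)), (212, np.float64(147.0)), (213, np.float64(152.0)), (214, np.float64(151.0))]
```

```bash
python3 - <<'E'
from h import *
for n in ('w9','w12','w15'):
    d,o=load(n); im=d['pixels'].astype(int)
    a=proj(d,STACK+30*Ls+3*K,o); b=proj(d,STACK+31*Ls+3*K,o); u=int(a[0]); t=proj(d,STACK-30*Ls+43*K,o); t2=proj(d,STACK-30*Ls+23*K,o)
    print(n,o['tool_pos'].round(1),'pred',a.round(1),'rows/mm',(a-b)[1].round(2),'top far',t.round(1),t2.round(1)); y=int(a[1])
    print([(k,int(im[k,u-2:u+3].mean())) for k in range(y-6,y+30)])
E
```

```text
w9 [ 471.5 -319.5   78.7] pred [325.2 106.8] rows/mm 1.29 top far [324.8 209.5] [324.6 187.4]
[(100, 86), (101, 86), (102, 86), (103, 85), (104, 86), (105, 86), (106, 86), (107, 87), (108, 93), (109, 107), (110, 123), (111, 136), (112, 140), (113, 139), (114, 137), (115, 133), (116, 136), (117, 144), (118, 144), (119, 145), (120, 155), (121, 161), (122, 149), (123, 127), (124, 110), (125, 108), (126, 121), (127, 133), (128, 138), (129, 154), (130, 169), (131, 171), (132, 170), (133, 169), (134, 170), (135, 164)]
w12 [ 495.4 -245.5  129.6] pred [319.6 138.3] rows/mm 0.76 top far [319.9 206.8] [319.8 191.3]
[(132, 163), (133, 163), (134, 162), (135, 159), (136, 150), (137, 130), (138, 102), (139, 84), (140, 87), (141, 103), (142, 116), (143, 119), (144, 118), (145, 120), (146, 122), (147, 119), (148, 126), (149, 132), (150, 120), (151, 99), (152, 97), (153, 107), (154, 121), (155, 132), (156, 136), (157, 136), (158, 140), (159, 140), (160, 132), (161, 128), (162, 129), (163, 127), (164, 129), (165, 137), (166, 143), (167, 127)]
w15 [ 471.8 -321.5  100. ] pred [323.7  83.7] rows/mm 1.32 top far [323.5 184.3] [323.4 164.4]
[(77, 80), (78, 80), (79, 80), (80, 81), (81, 81), (82, 80), (83, 81), (84, 81), (85, 81), (86, 86), (87, 97), (88, 113), (89, 127), (90, 133), (91, 133), (92, 132), (93, 128), (94, 128), (95, 134), (96, 145), (97, 154), (98, 154), (99, 142), (100, 125), (101, 112), (102, 112), (103, 124), (104, 132), (105, 147), (106, 159), (107, 152), (108, 145), (109, 153), (110, 161), (111, 161), (112, 156)]
```

```bash
python3 -m pendant '{"dp":[[0.008,0.0003,0.01],[0.016,0.0003,0.019],[0.023,0.0003,0.0275],[0.0277,0.0003,0.033],[0.0277,0.0003,0.033],[0.0277,0.0003,0.033]],"rotation":[[0,0,0],[0,0,0],[0,0,0],[0,0,0],[0,0,0],[0,0,0]]}' | grep -E "tool_pos|contact"; for i in 1 2 3 ; do python3 -m pendant '{"dp":[[0.0006,0,0.0008],[0.0006,0,0.0008]],"rotation":[[0,0,0],[0,0,0]]}' | grep -E "tool_pos|contact"; done
```

```text
tool_pos: [472.5, -320.9, 56.9]
contact_force: [0.3, -0.5, -0.6]
tool_pos: [472.4, -320.9, 55.9]
contact_force: [-0.1, 0.2, -1.1]
tool_pos: [472.3, -320.9, 54.7]
contact_force: [0.3, 0.1, -0.4]
tool_pos: [472.2, -321.0, 53.6]
contact_force: [0.9, 0.3, -1.0]
```

```bash
for i in 1 2 3 ; do python3 -m pendant '{"dp":[[0.0006,0,0.0008],[0.0006,0,0.0008]],"rotation":[[0,0,0],[0,0,0]]}' | grep -E "tool_pos|contact"; done
```

```text
tool_pos: [472.2, -321.1, 52.6]
contact_force: [0.1, 0.2, -1.0]
tool_pos: [472.2, -321.1, 51.6]
contact_force: [0.1, -0.5, -0.8]
tool_pos: [472.3, -321.3, 51.4]
contact_force: [-1.8, 2.1, 5.9]
```

```bash
python3 -m pendant '{"dp":[[-0.0003,0,-0.0004],[-0.0003,0,-0.0004]],"rotation":[[0,0,0],[0,0,0]]}' | grep -E "tool_pos|contact"; python3 -m pendant '{"dp":[[0,0,0],[0,0,0],[0,0,0],[0,0,0],[0,0,-0.02],[0,0,-0.06],[0,0,-0.1],[0,0,-0.1]],"rotation":[[0,0,0],[0,0,0],[0,0,0],[0,0,0],[0,0,0],[0,0,0],[0,0,0],[0,0,0]]}' 0.0918; python3 - <<'E'
from h import *
d,o=snap('wrist','w16'); im=d['pixels'].astype(int)
for z in (3,17,23,37,43,57,63): print(z,proj(d,STACK+30*Ls+z*K,o).round(1),proj(d,STACK-30*Ls+z*K,o).round(1))
u=int(proj(d,STACK,o)[0]); y=int(proj(d,STACK+30*Ls,o)[1])
g=[int(im[k,u-2:u+3].mean()) for k in range(y-3,y+90)]; print(y-3,g)
E
```

```text
tool_pos: [472.3, -321.2, 51.4]
contact_force: [-0.3, 1.5, 4.6]
time: 43.35
tool_pos: [491.9, -257.7, 131.0]
tcp_rot: [3.134, 0.697, 1.295]
contact_force: [0.5, 0.5, 0.0]
grip_width: 92.0
finger_force: 0.0
3 [319.9 127.2] [319.9 168.6]
17 [319.9 138. ] [319.9 178.7]
23 [319.9 142.8] [320.  183.2]
37 [320.  154.5] [320.  194.1]
43 [320.  159.8] [320.  198.9]
57 [320.1 172.6] [320.1 210.6]
63 [320.1 178.4] [320.1 215.8]
121 [163, 157, 148, 142, 139, 128, 102, 82, 86, 102, 116, 119, 117, 119, 123, 123, 127, 133, 123, 102, 95, 105, 116, 128, 136, 134, 138, 141, 135, 129, 129, 129, 129, 134, 143, 136, 110, 94, 96, 107, 117, 121, 132, 142, 143, 135, 130, 130, 126, 127, 130, 137, 132, 107, 92, 93, 102, 113, 121, 132, 144, 147, 145, 134, 119, 114, 115, 115, 115, 115, 115, 115, 115, 115, 115, 115, 115, 115, 114, 115, 115, 115, 115, 115, 115, 115, 115, 115, 117, 123, 129, 131, 139]
```

```bash
python3 -c "
from h import *
print(workorder.close_job())"
```

```text
the job is handed in; nothing more can be done
None
```

I turned both agar dishes upside down via the wire stand and stacked them on the third dish. I then handed the job in at about 43 s; `close_job()` returned no verdict. The last wrist picture measured about 40 mm over the two added dishes, as expected for nested rims. The middle dish looks about 1.3 mm off the other two, within the 3 mm limit.

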